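Call the packer and point out the broken pastry and the scrap bowl

ROBOT

A 6-joint arm with a two-finger parallel gripper is mounted at the origin on the work surface. World frame = base frame: x ahead of the robot, y to its left, z up, the work surface at z = 0. Lengths are in mm, angles in rad, forces in N, time in s.
With the tool pointing down it reaches from about 350 to 875 mm from the base axis. Payload 4.2 kg.
Tool frame: the origin (TCP) lies between the finger pads, 19 mm behind the fingertips; this is the grasp point; z points along the fingers, y is the line along which they close (so a half turn about z gives the same grasp; the last joint's range is limited). The gripper opens to 85 mm and grips with 20 to 120 N. Pads are 22 mm wide; open, the fingers measure 114 mm over their backs; the gripper's body (76 mm by 85 mm) begins 54 mm behind the grasp point. The pads swing forward as they close: fully open they stand 13 mm farther back than shut.
Start: joints at [1.478, 0.385, 0.008, 0, -1.194, -0.259], TCP at [215.335, 586.711, 250.012] pointing down, gripper open.
Joint ranges: [-3.14, 3.14], [-1.21, 2.06], [-1.07, 1.41], [-3.16, 2.05], [-2.99, -0.16], [-3.1, 3.1]. Speed limits (rad/s): [2.79, 2.79, 3.14, 3.14, 3.14, 3.14].

INTERFACE

Orientations are given as a unit quaternion [x, y, z, w].
In Python, from bench import read_state, get_image, job_done, recognise, place_of gives the robot as it stands. The module is installed in compiled form; this text tells all that it offers.
- The arm moves only by the tool carry_out, never from a script. Its arguments are lists of equal length, an entry for each row: "slide": the shift along the tool's x, y, z in m, a list of three; "roll": the turn about the tool's z in degrees; "claw": the finger opening in m, from 0 to 0.0854. A call has 1 to 8 rows; each row is the pose to reach, as a shift and turn from the pose commanded when the call began, along the tool's axes at that moment; what a row does not reach only later rows make up. A row lasts 1/8 s, in which the tool goes at most 62.5 mm and 10.7 degrees, less where a joint would pass 70% of its speed; a pose out of reach is approached as far as the arm can. A call with a gripper value outside its range is refused whole. The fingers move at their own pace and stop on an object; the grip force is fixed at half the most. Time passes only in rows, so rows that repeat a pose let the fingers close. It gives the time, the measured TCP pose, the force, the opening and the grip force at its end, in the units of the state.
- read_state(): the state, without advancing time (a new reading comes with each control period).
- get_image(name): name is "scene" or "top" or "wrist"; returns a dict with "img" (420x560x3 uint8, red, green, blue), "z_map" (420x560 float32, mm along the optical axis (not along the pixel's ray), 0 where there is no reading), "mtx" (3x3 intrinsics, pixels), "world_from_camera" (4x4, takes a point from camera to world coordinates); the wrist camera has in their place "T_tool_cam" (4x4, takes a point from camera to tool coordinates, whose origin is the TCP and whose axes are the flange's). Camera axes: x right, y up, looking along -z (the intrinsics and any distortion apply to the point x, -y, -z); pixel columns grow to the right and rows downward; lengths in mm; the calibration is good to about 2 mm. A picture is of the moment at which its call begins: read the wrist's pose just before it.
- job_done(): hands the job in; it is judged then, once.
Trained networks look in a picture, given as the dict that the camera call returned (one of the last four; its "shot" number tells which), for a name from the list of things; names that differ only in an ending like _2 or _b are one class to them, and where a whole thing is asked for, a point or a joint stands for the part that bears it (a point fixed in the world has none). Each returns a list of dicts, best first, with "conf" (0 to 1); they miss things now and then, are a little off and sometimes report something else, mostly with a low value. They report only what shows in the picture. A call takes as long as a camera call. They do not tell look-alikes from the thing itself.
- recognise(picture, thing): "at" ([column, row] in pixels, amid what is visible of it).
- place_of(picture, thing): "at" ([column, row] in pixels: a listed point, or the origin of a listed thing).
The state is a dict: "clock": time; "joints": joint angles; "joint_vel": joint speeds; "joint_efforts": joint torques, N m; "position": TCP position; "ee_rot": TCP orientation; "contact_force": force on the tool from outside, world axes, zero at the start; "wrist_torque": the same for the moment, N m; "gripper_width": finger opening in mm; "grasp_force": force on a finger pad.
Only numpy, scipy, OpenCV 4.12 (cv2) and the standard library are available. Lean on these libraries where they do the work, as an engineer would, in place of code of your own. Each camera call takes 0.05 s, during which the arm holds its last target. There are 200 camera calls.

TASK

Call the packer by pressing the call button fully in and letting it go, then show what is to be thrown away: point down at the middle of the one broken (C-shaped) ring pastry, fingertips a few centimetres above it, and dwell there about two seconds; then point in the same way, just above the mouth, at the middle of the wide shallow scrap bowl, dwell about two seconds, and finish still pointing there. Do not touch, shift or pick up any pastry, the tray, the bowl, the pot or the jar, and do not bring the fingertips down low over any other pastry, the pot or the jar.

Things in the scene. Friction and masses are not known exactly. Their poses are not given: they have to be found in the camera images.
- bell (a joint): The press of the packer's call button, in m: 0 released, 0.006 fully in. A spring returns it; fully in takes about 5 N.
- bell_top (a point): Centre of the top face of the call button, a round bare-steel push cap of 40 mm diameter in a grey round collar on top of a white plastic box (90 x 90 mm, 45 mm high) fixed to the table; this point is 67 mm above the table when released and sinks by up to 6 mm as it is pressed straight down. It may be in any of four places, two to the left of the tray and two to the right.
- broken_ring: The broken ring pastry: like the others (90 mm outer diameter, 28 mm high, 28 mm thick round bar) but a piece is missing, leaving a gap about 26 mm wide, so from above it is a letter-C shape open on one side, the gap facing any way. Loose on the tray in any of its six places; origin at the centre of the ring (in the hole) on the underside, z up. Its top is 28 mm above the origin.
- ring1: An unbroken ring pastry, 90 mm outer diameter, 28 mm high, with a closed round 34 mm hole; same baked dough with dark chocolate strokes as the other rings. Loose on the tray; origin at the centre of the hole on the underside, z up.
- ring2: An unbroken ring pastry, 90 mm outer diameter, 28 mm high, with a closed round 34 mm hole; same baked dough with dark chocolate strokes as the other rings. Loose on the tray; origin at the centre of the hole on the underside, z up.
- ring3: An unbroken ring pastry, 90 mm outer diameter, 28 mm high, with a closed round 34 mm hole; same baked dough with dark chocolate strokes as the other rings. Loose on the tray; origin at the centre of the hole on the underside, z up.
- ring4: An unbroken ring pastry, 90 mm outer diameter, 28 mm high, with a closed round 34 mm hole; same baked dough with dark chocolate strokes as the other rings. Loose on the tray; origin at the centre of the hole on the underside, z up.
- ring5: An unbroken ring pastry, 90 mm outer diameter, 28 mm high, with a closed round 34 mm hole; same baked dough with dark chocolate strokes as the other rings. Loose on the tray; origin at the centre of the hole on the underside, z up.
- tray: Dark steel baking tray lined with pale paper, 270 x 370 mm, rim 16 mm high, inner floor 4 mm above its underside, fixed on the table. Origin at the centre of the underside; x along the short side. Six pastries lie on it in two rows of three, about 115 mm apart.
- bowl: The scrap bowl: wide shallow round steel bowl, 130 mm across the rim, 55 mm high, empty. Origin at the centre of the underside, z up, so the centre of its mouth is 55 mm above the origin. Loose beside the tray, on either side.
- pot: Bystander: narrow straight-sided steel pot, 100 mm across, 95 mm high, open on top. Origin at the centre of the underside. Loose beside the tray.
- jar: Bystander: closed amber glass jar with a steel cap, 76 mm diameter, 105 mm high. Origin at the centre of the underside. Loose beside the tray.
There are look-alikes about, which are no part of the job. Leave any yellow look-alike of the part that bears bell alone. What is shaped like the bowl but purple is not meant.

How it is judged (in metres and radians):
On the way, in this order (a step that is already met when the one before it is completed fails the run):
1. the call button is pressed in (at least 4.5 of its 6 mm) (value of joint bell above 0.0045 m), for 0.1 s.
2. the button is let go, and the tool point dwells 1.5 s over the middle of the broken ring (within 30 mm sideways, TCP no more than 80 mm above its top) (value of joint bell below 0.0015 m and horizontal distance between the grasp point and broken_ring below 0.03 m and z of the grasp point in the frame of broken_ring between 0.033 and 0.108 m), for 1.5 s.
3. the tool point dwells 1.5 s over the middle of the scrap bowl (within 35 mm sideways, TCP no more than 80 mm above the rim) (horizontal distance between the grasp point and bowl below 0.035 m and z of the grasp point in the frame of bowl between 0.06 and 0.135 m), for 1.5 s.
At the end, for the whole second after the job is handed in: The tool point is still over the middle of the scrap bowl (TCP within 35 mm sideways and 5 to 80 mm above the rim), the button is out again (under 1.5 mm), and all pastries, bowl, pot and jar are where they were (within 6 mm) (all of step 3 and value of joint bell below 0.0015 m and distance of each of broken_ring, ring1, ring2, ring3, ring4, ring5, bowl, pot, jar from where it was at the start of the episode below 0.006 m); the robot touches nothing.
It fails at once if the robot touches a pastry, the tray, the bowl, the pot or the jar (over 0.3 N) (contact force between any of the fingers, the arm and broken_ring above 0.3 N or contact force between any of the fingers, the arm and ring1 above 0.3 N or contact force between any of the fingers, the arm and ring2 above 0.3 N or contact force between any of the fingers, the arm and ring3 above 0.3 N or contact force between any of the fingers, the arm and ring4 above 0.3 N or contact force between any of the fingers, the arm and ring5 above 0.3 N or contact force between any of the fingers, the arm and bowl above 0.3 N or contact force between any of the fingers, the arm and pot above 0.3 N or contact force between any of the fingers, the arm and jar above 0.3 N or contact force between any of the fingers, the arm and tray above 0.3 N).
It fails at once if a pastry, bowl, pot or jar is shifted or lifted (over 10 mm) (distance of any of broken_ring, ring1, ring2, ring3, ring4, ring5, bowl, pot, jar from where it was at the start of the episode above 0.01 m).
It fails at once if the tool point comes down low (TCP under 70 mm above its top, within 25 mm sideways of its middle) over an unbroken pastry, the pot or the jar ((horizontal distance between the grasp point and ring1 below 0.025 m and z of the grasp point in the frame of ring1 below 0.098 m) or (horizontal distance between the grasp point and ring2 below 0.025 m and z of the grasp point in the frame of ring2 below 0.098 m) or (horizontal distance between the grasp point and ring3 below 0.025 m and z of the grasp point in the frame of ring3 below 0.098 m) or (horizontal distance between the grasp point and ring4 below 0.025 m and z of the grasp point in the frame of ring4 below 0.098 m) or (horizontal distance between the grasp point and ring5 below 0.025 m and z of the grasp point in the frame of ring5 below 0.098 m) or (horizontal distance between the grasp point and pot below 0.025 m and z of the grasp point in the frame of pot below 0.165 m) or (horizontal distance between the grasp point and jar below 0.025 m and z of the grasp point in the frame of jar below 0.175 m)).
It also fails if it takes over 53 s, if anything falls off the work surface, if the arm or the gripper's body presses on something with over 40 N, if the wrist force passes 120 N, or if a joint passes its speed limit or range.

## Working session

There is one attempt and no reset: what is moved stays moved. The work goes in short steps, Python scripts to look and compute and a tool call to move; the robot and the scene stay as the last step left them, time stands still between calls to the robot, and variables do not carry over. Pictures are saved under pics/ and viewed, at most 10 in all, crops included, and the job is handed in when it is done.

Besides the shell and the picture viewer there is one more tool, called after "Request:" as name(argument=value, ...), one argument or row to a line, values as JSON. carry_out: Moves the arm, as the interface text tells. Its arguments: {"type":"object","properties":{"slide":{"type":"array"},"roll":{"type":"array"},"claw":{"type":"array"}},"required":["slide","roll","claw"]}

```bash
mkdir -p pics; cat > h.py <<'E'
import numpy as np, cv2
from bench import *
def world(p,at,r=2):
    c,w=int(round(at[0])),int(round(at[1]))
    z=p["z_map"][max(0,w-r):w+r+1,max(0,c-r):c+r+1]; z=z[z>0]
    if z.size==0: return None
    z=np.median(z); K=p["mtx"]
    q=[(at[0]-K[0,2])/K[0,0]*z,-(at[1]-K[1,2])/K[1,1]*z,-z,1]
    return (p["world_from_camera"]@q)[:3]
def atz(p,at,h):
    K=p["mtx"];T=p["world_from_camera"]
    d=T[:3,:3]@[(at[0]-K[0,2])/K[0,0],-(at[1]-K[1,2])/K[1,1],-1]
    return T[:3,3]+d*(h-T[2,3])/d[2]
E
python3 - <<'E'
from h import *
s=read_state(); print(s["clock"],s["position"],s["ee_rot"],s["gripper_width"])
for n in ["top","scene"]:
    p=get_image(n); cv2.imwrite(f"pics/{n}0.png",p["img"][:,:,::-1])
    for t,h in [("bell_top",67),("broken_ring",4),("ring1",4),("bowl",0),("pot",0),("jar",0),("tray",0)]:
        for d in place_of(p,t)[:7]:
            print(n,t,round(d["conf"],2),np.round(d["at"]),np.round(atz(p,d["at"],h)), np.round(world(p,d["at"])) if world(p,d["at"]) is not None else None)
E
```

```text
0.0 [215.15848053 586.23117438 248.92264959] [ 9.84552585e-01 -1.75085763e-01 -1.46883524e-04  1.07723879e-03] 85.69879746582822
top bell_top 0.73 [171. 285.] [260. 279.  67.] [260. 278.  67.]
top bell_top 0.72 [147. 223.] [410. 341.  67.] [410. 341.  67.]
top broken_ring 0.77 [281. 133.] [651.  13.   4.] [651.  13.   4.]
top broken_ring 0.25 [281. 155.] [593.  13.   4.] [593.  13.   4.]
top ring1 0.83 [327. 136.] [ 644. -109.    4.] [ 644. -109.    4.]
top ring1 0.7 [235. 173.] [544. 132.   4.] [543. 132.   5.]
top ring1 0.68 [323. 180.] [528. -98.   4.] [528. -98.   4.]
top ring1 0.67 [280. 176.] [537.  13.   4.] [537.  13.   5.]
top ring1 0.62 [239. 132.] [654. 123.   4.] [653. 123.   4.]
top ring1 0.34 [280. 133.] [651.  14.   4.] [651.  14.   5.]
top bowl 0.8 [416. 221.] [ 422. -337.    0.] [ 422. -336.    5.]
top pot 0.82 [413. 151.] [ 606. -333.    0.] [ 605. -331.    5.]
top jar 0.86 [164. 150.] [605. 320.   0.] [583. 295. 104.]
top tray 0.69 [284. 152.] [600.   5.   0.] [599.   5.   5.]
scene bell_top 0.64 [409. 163.] [420. 341.  67.] [419. 341.  67.]
scene bell_top 0.6 [161
[... 202 characters left out ...]
 [322. 302.] [654.  16.   4.] [654.  16.   4.]
scene ring1 0.89 [267. 319.] [ 649. -107.    4.] [ 649. -107.    3.]
scene ring1 0.76 [253. 271.] [ 535. -100.    4.] [ 535. -100.    4.]
scene ring1 0.7 [371. 288.] [661. 130.   4.] [660. 130.   4.]
scene ring1 0.6 [345. 245.] [543. 120.   4.] [554. 112.  28.]
scene bowl 0.9 [143. 199.] [ 250. -298.    0.] [ 254. -297.    5.]
scene bowl 0.57 [142. 261.] [ 420. -333.    0.] [ 423. -332.    5.]
scene pot 0.78 [161. 341.] [ 616. -328.    0.] [ 618. -328.    5.]
scene jar 0.55 [429. 245.] [610. 306.  -0.] [626. 284.  41.]
scene jar 0.47 [266. 318.] [ 644. -109.    0.] [ 646. -109.    4.]
scene tray 0.89 [309. 279.] [594.  10.   0.] [595.  10.   3.]
```

View pics/top0.png

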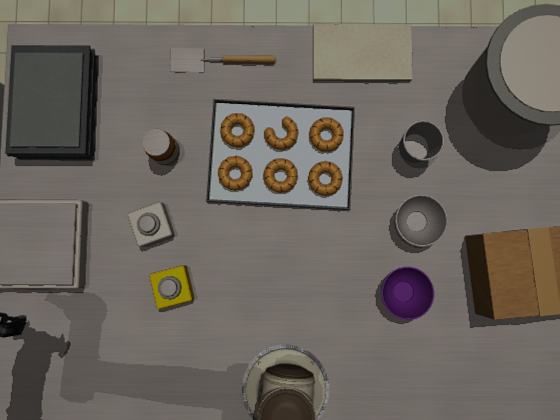

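View pics/scene0.png

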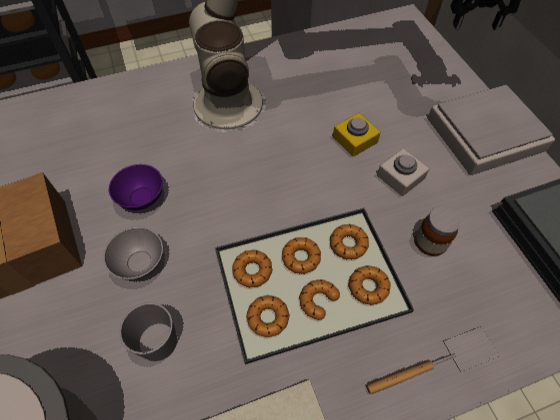

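The top view shows the C-ring at (281,133). The white button's cap is at (148,223), with the yellow look-alike at (170,288). The steel bowl is at (419,221), with the purple one at (407,293). Next I'll refine these from depth and close the fingers.

```bash
cat >> h.py <<'E'
def cloud(p):
    z=p["z_map"];K=p["mtx"];v,u=np.indices(z.shape)
    q=np.stack([(u-K[0,2])/K[0,0]*z,-(v-K[1,2])/K[1,1]*z,-z,np.ones_like(z)],-1)
    w=(q@p["world_from_camera"].T)[...,:3]; w[z<=0]=np.nan; return w
def near(w,c,r,lo,hi):
    m=(np.hypot(w[...,0]-c[0],w[...,1]-c[1])<r)&(w[...,2]>lo)&(w[...,2]<hi)
    a=w[m]; (x,y),R=cv2.minEnclosingCircle(a[:,:2].astype(np.float32)); return len(a),np.round([x,y,R,np.median(a[:,2])]),np.round(a.mean(0))
E
python3 - <<'E'
from h import *
for n in ["top","scene"]:
    p=get_image(n);w=cloud(p)
    print(n,"cap",near(w,(413,341),45,62,75)); print("ring",near(w,(652,14),56,20,40)); print("bowl",near(w,(421,-335),85,48,62))
s=read_state();from scipy.spatial.transform import Rotation as R
print(np.round(R.from_quat(s["ee_rot"]).as_matrix(),4))
for t in [(413,341),(652,14),(421,-335)]: print(t,R.from_quat(s["ee_rot"]).inv().apply(np.r_[t,250]-s["position"]).round())
E
```

```text
top cap (200, array([407., 342.,  22.,  67.]), array([409., 340.,  67.]))
ring (589, array([649.,  12.,  44.,  29.]), array([641.,   8.,  29.]))
bowl (383, array([ 420., -337.,   65.,   54.]), array([ 422., -345.,   54.]))
scene cap (159, array([409., 339.,  20.,  65.]), array([411., 339.,  65.]))
ring (844, array([652.,  12.,  45.,  28.]), array([646.,   6.,  28.]))
bowl (482, array([ 421., -336.,   66.,   53.]), array([ 412., -342.,   53.]))
[[ 0.9388 -0.3446  0.    ]
 [-0.3446 -0.9388 -0.    ]
 [ 0.     -0.     -1.    ]]
(413, 341) [270. 163.   0.]
(652, 14) [607. 387.   0.]
(421, -335) [511. 794.   0.]
```

Request:
carry_out(
  slide=[
    [0,0,0],
    [0,0,0],
    [0,0,0],
    [0,0,0],
  ],
  roll=[0,0,0,0],
  claw=[0,0,0,0],
)

```text
clock: 1.4
position: [215.3, 586.7, 250.0]
ee_rot: [0.985, -0.175, 0.0, -0.0]
contact_force: [-0.4, -0.0, -0.5]
gripper_width: 12.3
grasp_force: 0.0
```

Request:
carry_out(
  slide=[
    [0.034,0.021,0],
    [0.067,0.041,0],
    [0.1,0.062,0],
    [0.134,0.082,0],
    [0.167,0.103,0],
    [0.201,0.123,0],
    [0.234,0.144,0],
    [0.268,0.1645,0],
  ],
  roll=[0,0,0,0,0,0,0,0],
  claw=[0,0,0,0,0,0,0,0],
)

```text
clock: 2.4
position: [410.9, 338.9, 250.2]
ee_rot: [0.985, -0.175, 0.0, -0.0]
contact_force: [0.1, 1.1, 0.5]
gripper_width: -0.1
grasp_force: 0.0
```

Request:
carry_out(
  slide=[
    [0,0,0.04],
    [0,0,0.08],
    [0,0,0.11],
    [0,0,0.135],
    [0,0,0.14],
    [0,0,0.14],
  ],
  roll=[0,0,0,0,0,0],
  claw=[0,0,0,0,0,0],
)

```text
clock: 3.15
position: [410.5, 340.3, 110.5]
ee_rot: [0.985, -0.175, 0.0, -0.0]
contact_force: [0.7, 0.2, 0.1]
gripper_width: -0.0
grasp_force: 0.0
```

```bash
python3 - <<'E'
from h import *
s=read_state();print(s["position"],s["ee_rot"],s["gripper_width"],s["contact_force"])
for n in ["wrist"]:
    p=get_image(n);
    print(p["T_tool_cam"].round(2))
    from scipy.spatial.transform import Rotation as R
    T=np.eye(4);T[:3,:3]=R.from_quat(s["ee_rot"]).as_matrix();T[:3,3]=s["position"]
    p["world_from_camera"]=T@p["T_tool_cam"]
    try: print(near(cloud(p),(410,340),30,60,72))
    except Exception as e: print(e)
    cv2.imwrite("pics/w1.png",p["img"][:,:,::-1])
E
```

```text
[410.53741674 340.30887521 110.48985436] [ 9.84601061e-01 -1.74815992e-01  2.58279738e-04 -2.28730182e-04] -0.008903695870445054 [0.69836281 0.166615   0.14804613]
[[  -0.      0.95    0.31   81.65]
 [   1.      0.      0.      0.16]
 [   0.      0.31   -0.95 -124.21]
 [   0.      0.      0.      1.  ]]
(3478, array([411., 341.,  20.,  67.]), array([417., 340.,  67.]))
```

View pics/w1.png

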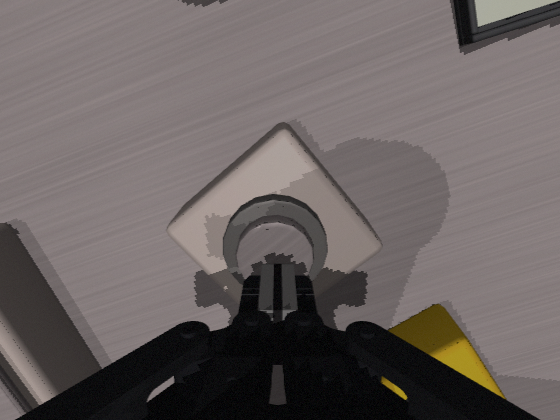

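The wrist view shows the closed fingers over the cap (275,245) of the white button. The yellow one is well off to the lower right. I'll press straight down.

Request:
carry_out(
  slide=[
    [0,0,0.012],
    [0,0,0.02],
    [0,0,0.025],
    [0,0,0.028],
    [0,0,0.029],
    [0,0,0.03],
    [0,0,0.03],
    [0,0,0.03],
  ],
  roll=[0,0,0,0,0,0,0,0],
  claw=[0,0,0,0,0,0,0,0],
)

```text
clock: 4.2
position: [410.0, 339.7, 80.1]
ee_rot: [0.985, -0.175, -0.0, 0.0]
contact_force: [-2.9, -2.4, 4.5]
gripper_width: 0.1
grasp_force: 2.3
```

Request:
carry_out(
  slide=[
    [0,0,0.001],
    [0,0,0.0015],
    [0,0,0.002],
    [0,0,0.002],
    [0,0,0.002],
  ],
  roll=[0,0,0,0,0],
  claw=[0,0,0,0,0],
)

```text
clock: 4.82
position: [410.1, 339.7, 79.6]
ee_rot: [0.985, -0.175, 0.0, 0.0]
contact_force: [-6.3, -3.7, 15.1]
gripper_width: 0.2
grasp_force: 7.4
```

The force jumped to 15 N at the stop, so the button is fully in. I'll let it go and travel to the broken ring.

Request:
carry_out(
  slide=[
    [0,0,-0.02],
    [0,0,-0.06],
    [0,0,-0.11],
    [0,0,-0.15],
    [0,0,-0.172],
  ],
  roll=[0,0,0,0,0],
  claw=[0,0,0,0,0],
)

```text
clock: 5.45
position: [411.3, 341.3, 252.4]
ee_rot: [0.985, -0.175, 0.001, -0.003]
contact_force: [1.2, -0.0, -0.1]
gripper_width: 0.1
grasp_force: 0.0
```

Request:
carry_out(
  slide=[
    [0.04,0.027,0],
    [0.085,0.056,0],
    [0.13,0.086,0],
    [0.175,0.116,0],
    [0.22,0.146,0],
    [0.265,0.175,0],
    [0.307,0.203,0],
    [0.339,0.225,0],
  ],
  roll=[0,0,0,0,0,0,0,0],
  claw=[0,0,0,0,0,0,0,0],
)

```text
clock: 6.45
position: [652.8, 10.2, 249.2]
ee_rot: [0.984, -0.176, 0.001, -0.0]
contact_force: [-0.3, 0.8, -0.6]
gripper_width: 0.0
grasp_force: 0.0
```

```bash
python3 - <<'E'
from h import *
from scipy.spatial.transform import Rotation as R
s=read_state();print(s["position"],s["ee_rot"],s["contact_force"])
p=get_image("wrist")
T=np.eye(4);T[:3,:3]=R.from_quat(s["ee_rot"]).as_matrix();T[:3,3]=s["position"]
p["world_from_camera"]=T@p["T_tool_cam"]
print(near(cloud(p),(651,12),54,22,36))
for d in place_of(p,"broken_ring"): print(d, atz(p,d["at"],4).round())
cv2.imwrite("pics/w2.png",p["img"][:,:,::-1])
E
```

```text
[652.81780725  10.18616    249.21493881] [ 9.84462137e-01 -1.75594953e-01  7.85444262e-04 -3.09712100e-04] [-0.30161131  0.84661589 -0.6432672 ]
(4092, array([652.,  13.,  44.,  30.]), array([648.,   7.,  29.]))
{'at': [275.2, 171.8], 'conf': 0.91} [652.  13.   4.]
```

View pics/w2.png

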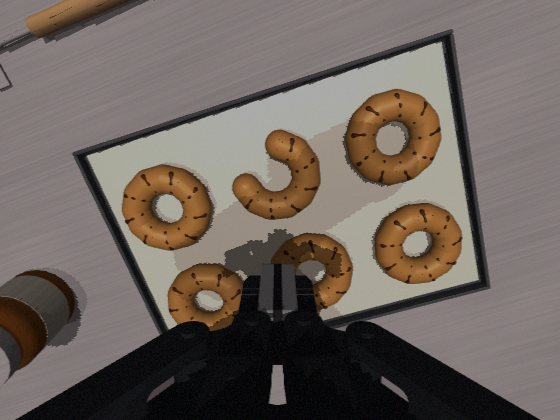

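The wrist view confirms the C-ring, centred at (275,175), right under the tool at (652,13). I'll go down and dwell there.

Request:
carry_out(
  slide=[
    [0,0,0.04],
    [0,0,0.08],
    [0,0,0.115],
    [0,0,0.145],
    [0,0,0.16],
    [0,0,0.16],
    [0,0,0.16],
    [0,0,0.16],
  ],
  roll=[0,0,0,0,0,0,0,0],
  claw=[0,0,0,0,0,0,0,0],
)

```text
clock: 7.55
position: [651.8, 12.1, 91.5]
ee_rot: [0.985, -0.175, 0.001, -0.001]
contact_force: [0.4, 0.3, -0.6]
gripper_width: -0.3
grasp_force: 0.0
```

Request:
carry_out(
  slide=[
    [0,0,0],
    [0,0,0],
    [0,0,0],
    [0,0,0],
    [0,0,0],
    [0,0,0],
    [0,0,0],
    [0,0,0],
  ],
  roll=[0,0,0,0,0,0,0,0],
  claw=[0,0,0,0,0,0,0,0],
)

```text
clock: 8.55
position: [650.9, 11.9, 90.0]
ee_rot: [0.985, -0.175, -0.0, 0.0]
contact_force: [0.4, 0.6, -0.5]
gripper_width: 0.2
grasp_force: 0.0
```

Request:
carry_out(
  slide=[
    [0,0,0],
    [0,0,0],
    [0,0,0],
    [0,0,0],
    [0,0,0],
    [0,0,0],
    [0,0,0],
    [0,0,0],
  ],
  roll=[0,0,0,0,0,0,0,0],
  claw=[0,0,0,0,0,0,0,0],
)

```text
clock: 9.55
position: [650.9, 11.9, 90.0]
ee_rot: [0.985, -0.175, 0.0, -0.0]
contact_force: [1.3, -0.0, -0.4]
gripper_width: -0.2
grasp_force: 0.0
```

Request:
carry_out(
  slide=[
    [0,0,-0.03],
    [0,0,-0.075],
    [0,0,-0.12],
    [0,0,-0.15],
    [0,0,-0.16],
    [0,0,-0.16],
  ],
  roll=[0,0,0,0,0,0],
  claw=[0,0,0,0,0,0],
)

```text
clock: 10.3
position: [650.7, 12.0, 249.7]
ee_rot: [0.985, -0.175, -0.0, -0.0]
contact_force: [-0.0, 0.7, -0.6]
gripper_width: -0.3
grasp_force: 0.0
```

Request:
carry_out(
  slide=[
    [-0.011,0.046,0],
    [-0.023,0.098,0],
    [-0.036,0.152,0],
    [-0.049,0.206,0],
    [-0.062,0.26,0],
    [-0.074,0.312,0],
    [-0.086,0.364,0],
    [-0.096,0.406,0],
  ],
  roll=[0,0,0,0,0,0,0,0],
  claw=[0,0,0,0,0,0,0,0],
)

```text
clock: 11.3
position: [418.8, -337.1, 247.9]
ee_rot: [0.984, -0.175, -0.002, -0.001]
contact_force: [0.8, 0.4, 0.6]
gripper_width: -0.3
grasp_force: 0.0
```

```bash
python3 - <<'E'
from h import *
from scipy.spatial.transform import Rotation as R
s=read_state();print(s["position"],s["contact_force"])
p=get_image("wrist")
T=np.eye(4);T[:3,:3]=R.from_quat(s["ee_rot"]).as_matrix();T[:3,3]=s["position"]
p["world_from_camera"]=T@p["T_tool_cam"]
print(near(cloud(p),(421,-336),85,48,62))
cv2.imwrite("pics/w3.png",p["img"][:,:,::-1])
E
```

```text
[ 418.81809598 -337.12851985  247.89351618] [0.76284311 0.35133485 0.58604884]
(3451, array([ 422., -336.,   65.,   54.]), array([ 421., -336.,   53.]))
```

View pics/w3.png

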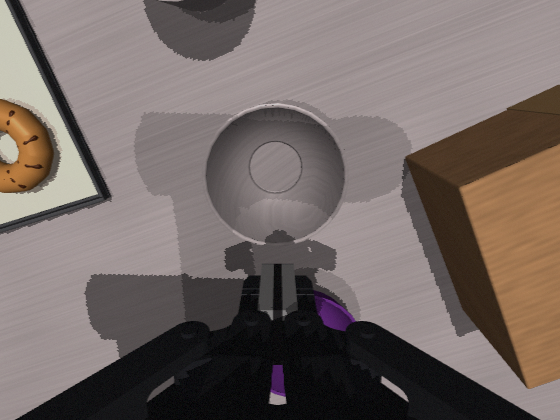

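The grey steel bowl's rim is centred at (275,173) in the wrist view, which puts it at (422,-336). The tool is above it, so I'll go down to a TCP height of about 105 mm.

Request:
carry_out(
  slide=[
    [0,0,0.035],
    [0,0,0.075],
    [0,0,0.11],
    [0,0,0.135],
    [0,0,0.145],
    [0,0,0.145],
    [0,0,0.145],
    [0,0,0.145],
  ],
  roll=[0,0,0,0,0,0,0,0],
  claw=[0,0,0,0,0,0,0,0],
)

```text
clock: 12.35
position: [421.5, -336.4, 106.1]
ee_rot: [0.985, -0.175, 0.001, 0.0]
contact_force: [0.2, -0.7, -0.6]
gripper_width: -0.2
grasp_force: 0.0
```

Request:
carry_out(
  slide=[
    [0,0,0],
    [0,0,0],
    [0,0,0],
    [0,0,0],
    [0,0,0],
    [0,0,0],
    [0,0,0],
    [0,0,0],
  ],
  roll=[0,0,0,0,0,0,0,0],
  claw=[0,0,0,0,0,0,0,0],
)

```text
clock: 13.35
position: [420.9, -336.1, 105.0]
ee_rot: [0.985, -0.175, -0.0, -0.0]
contact_force: [0.9, -0.5, -0.1]
gripper_width: 0.2
grasp_force: 0.0
```

Request:
carry_out(
  slide=[
    [0,0,0],
    [0,0,0],
    [0,0,0],
    [0,0,0],
    [0,0,0],
    [0,0,0],
    [0,0,0],
    [0,0,0],
  ],
  roll=[0,0,0,0,0,0,0,0],
  claw=[0,0,0,0,0,0,0,0],
)

```text
clock: 14.35
position: [420.9, -336.2, 105.0]
ee_rot: [0.985, -0.175, 0.0, 0.0]
contact_force: [0.4, 1.3, -0.5]
gripper_width: 0.3
grasp_force: 0.0
```

```bash
python3 - <<'E'
from bench import *
s=read_state();print(s["clock"],s["position"],s["contact_force"])
p=s["position"]
if abs(p[0]-422)<10 and abs(p[1]+336)<10 and 85<p[2]<120: print(job_done())
E
```

```text
14.35 [ 420.93097325 -336.16141973  105.03144911] [ 0.3637754   1.28693742 -0.51136912]
the job is handed in; nothing more can be done
None
```

I pressed the white call button to its stop and let it go, dwelled about 2 s over the broken ring and then about 2 s over the steel scrap bowl, and handed the job in at about 14 s still pointing at the bowl (no verdict was returned).

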